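Snap a lens adaptor into the pull-test chuck and prove that it holds

ROBOT

A 6-joint arm with a two-finger parallel gripper is mounted at the origin on the work surface. World frame = base frame: x ahead of the robot, y to its left, z up, the work surface at z = 0. Lengths are in mm, angles in rad, forces in N, time in s.
With the tool pointing down it reaches from about 350 to 875 mm from the base axis. Payload 4.2 kg.
Tool frame: the origin (TCP) lies midway between the tips of the shut fingers; the grasp point (between the pads) lies 19 mm behind it; y points along the fingers, x is the direction in which the jaws open and shut, and the axes are right-handed (so a half turn about y gives the same grasp; the last joint's range is limited). The gripper opens to 85 mm and grips with 20 to 120 N. Pads are 22 mm wide; open, the fingers measure 114 mm over their backs; the gripper's body (76 mm by 85 mm) begins 54 mm behind the grasp point. The pads swing forward as they close: fully open they stand 13 mm farther back than shut.
Start: joints at [1.394, 0.385, 0.008, 0, -1.194, -0.259], TCP at [263.801, 566.576, 231.312] pointing down, gripper open.
Joint ranges: [-3.14, 3.14], [-1.21, 2.06], [-1.07, 1.41], [-3.16, 2.05], [-2.99, -0.16], [-3.1, 3.1]. Speed limits (rad/s): [2.79, 2.79, 3.14, 3.14, 3.14, 3.14].

INTERFACE

Orientations are given as a unit quaternion [x, y, z, w].
In Python, from bench import read_state, get_image, job_done gives the robot as it stands.
- The arm moves only by the tool play_rows, never from a script. Its argument "series" is a list of rows, each a list of 7 numbers: the shift along the tool's x, y, z in m, then the turn, a rotation vector about the tool's x, y, z in rad, then the finger opening in m, from 0 to 0.0854. In form: [[x, y, z, wx, wy, wz, claw], ...]. A call has 1 to 10 rows; each row shifts and turns the pose as measured when the row begins, along the tool's axes as they then stand; what a row does not reach is not made up. A row lasts 1/10 s, in which the tool goes at most 50 mm and 8.59 degrees, less where a joint would pass 70% of its speed; a pose out of reach is approached as far as the arm can. A call with a gripper value outside its range is refused whole. The fingers move at their own pace and stop on an object; the grip force is fixed at half the most. Time passes only in rows, so rows that do not move let the fingers close. It gives the time, the measured TCP pose, the force and the opening at its end, in the units of the state.
- read_state(): the state, without advancing time (a new reading comes with each control period).
- get_image(name): name is "scene" or "side" or "wrist"; returns a dict with "color" (480x640x3 uint8, red, green, blue), "intrinsics" (3x3 intrinsics, pixels), "origin" and "orientation" of the camera in the world. Camera axes: x right, y down, z forward; pixel columns grow to the right and rows downward; lengths in mm; the calibration is good to about 2 mm. A picture is of the moment at which its call begins. There is no depth.
- job_done(): hands the job in, once; it reports no verdict.
The state is a dict: "clock": time; "joints": joint angles; "joint_vel": joint speeds; "joint_efforts": joint torques, N m; "position": TCP position; "ee_rot": TCP orientation; "contact_force": force on the tool from outside, world axes, zero at the start; "wrist_torque": the same for the moment, N m; "gripper_width": finger opening in mm.
Only numpy, scipy, OpenCV 4.12 (cv2) and the standard library are available. Lean on these libraries where they do the work, as an engineer would, in place of code of your own. Each camera call takes 0.05 s, during which the arm holds its last target. There are 200 camera calls.

TASK

Take the blue lens adaptor from the rack and press it into the floating chuck of the pull-test stand until it snaps fully home, never pushing harder than 25 N. Then, gripping its knob, pull it straight up with slowly rising force to about 15 N (needle in the green, 12 to 18 N, never above), hold that pull for about a second, ease off and let go, leaving the adaptor fully home and everything else as it was.

Things in the scene. Friction and masses are not known exactly. Their poses are not given: they have to be found in the camera images.
- adaptor: The blue adaptor to be tested, 70 g, round, upright, nose down; origin at the nose tip, z up its axis. From the tip up: steel nose cone, radius 4 mm widening to 10 mm at 13 mm; snap bulb of radius 10 mm to 14.5 mm; waist of radius 6 mm, 17 to 36 mm; blue flange of radius 18 mm, 36 to 41 mm; blue grip knob of 24 mm diameter, 41 to 77 mm. No keyway: any turn about its axis will do.
- adaptor_seat (a point): Point on the blue adaptor's axis at the underside of its flange, 36 mm above its nose tip; in the rack and in the chuck the flange rests on the top face.
- adaptor_orange: A spare orange adaptor of the same shape and size, in the rack; leave alone.
- adaptor_yellow: A spare yellow adaptor of the same shape and size, in the rack; leave alone.
- rack: Grey plastic block, fixed, 64 x 220 x 45 mm (x, y, z); origin at the centre of its underside, z up. Three loose through holes of 24 mm diameter in a row along its y axis at -70, 0 and 70 mm; an adaptor stands in each with its flange on the top face (its origin 9 mm above the bench). Which colour stands where varies.
- stand: Pull-test stand, fixed to the bench: grey base 120 x 120 x 40 mm, origin at the centre of its underside, z up. Above it the floating chuck on four springs; beside it, on its +x side, a grey gauge box 75 x 90 mm, 85 mm high, centred 98.5 mm from the origin, with a dial on top.
- chuck: The floating chuck: aluminium cage 80 x 80 x 46 mm on springs, origin at the centre of its underside, 62 mm above the bench unloaded. It moves only up and down, 1 mm per 8 N, at most 5 mm either way: down when pushed, up when pulled. In its top plate (8 mm thick) is a 24 mm hole with a small chamfer; three sprung jaws below it snap round the adaptor's waist above the bulb.
- chuck_mouth (a point): Centre of the hole in the chuck's top face, 108 mm above the bench unloaded. Pressing the bulb past the jaws takes roughly 6 to 15 N; it snaps in, and is fully home with its flange underside on this face. Seated, it has 0 to 7 mm of free play upward (differs each time, falls back by itself), then holds more than 21 N; not snapped in, it comes out with hardly any force.
- needle (a joint): Angle of the red needle on the dial, rad, 0 with no load; positive (clockwise from above) when the chuck is pulled up, negative when it is pushed down; 1 rad per 16 N. The green marks are 12 to 18 N (0.75 to 1.125 rad), red ones beyond.
- screwdriver: Screwdriver lying on the bench, 170 mm; leave alone.
- spray: Upright bottle of lens cleaner, 52 mm diameter, 150 mm high, beyond the rack; leave alone.
- glasses_case: Black spectacle case 160 x 60 x 45 mm on the bench; leave alone.
- jar: Small closed jar, 60 mm diameter and 60 mm high; leave alone.
There are look-alikes about, which are no part of the job. Leave any purple look-alike of the stand alone.

How it is judged (in metres and radians):
On the way, in this order (a step that is already met when the one before it is completed fails the run):
1. the adaptor is fully home in the chuck (flange within 1.5 mm of the face, within 3 mm of the centre, upright) and not yet pulled (z of adaptor_seat in the frame of chuck_mouth below 0.0015 m and horizontal distance between adaptor_seat and chuck_mouth below 0.003 m and angle between adaptor's own z axis and vertical below 0.07 rad and value of joint needle below 0.12 rad), for 0.1 s.
2. a light pull first: the load passes from 3 to 11 N in no less than a tenth of a second (value of joint needle between 0.19 and 0.7 rad and z of adaptor_seat in the frame of chuck_mouth below 0.0085 m and contact force between the fingers and chuck below 1 N), for 0.1 s.
3. the full pull of 12 to 18 N is held for half a second with the adaptor still snapped in (raised by no more than its play, 8.5 mm at most) and centred, pulling on the adaptor and not on the chuck (value of joint needle between 0.75 and 1.125 rad and z of adaptor_seat in the frame of chuck_mouth below 0.0085 m and horizontal distance between adaptor_seat and chuck_mouth below 0.003 m and contact force between the fingers and adaptor above 1 N and contact force between the fingers and chuck below 1 N), for 0.5 s.
At the end, for the whole second after the job is handed in: The blue adaptor stands at rest, released, fully home in the chuck: flange underside within 1.5 mm of the chuck's face, within 3 mm of the hole's centre, within 4 degrees of upright, needle back within 0.12 rad of zero; the spare adaptors and the other things are where they were (all of step 1 and value of joint needle above -0.12 rad and linear speed of adaptor below 0.02 m/s); the robot touches nothing.
It fails at once if the pull exceeds 18 N (by more than 1 N) (value of joint needle above 1.19 rad).
It fails at once if the chuck is pushed down harder than 25 N (by more than 2 N) (value of joint needle below -1.69 rad).
It fails at once if a spare adaptor is moved by more than 15 mm (distance of any of adaptor_orange, adaptor_yellow from where it was at the start of the episode above 0.015 m).
It fails at once if another thing on the bench is moved by more than 20 mm (distance of any of screwdriver, spray, glasses_case, jar from where it was at the start of the episode above 0.02 m).
It also fails if it takes over 70 s, if anything falls off the work surface, if the arm or the gripper's body presses on something with over 40 N, if the wrist force passes 120 N, or if a joint passes its speed limit or range.

## Working session

There is one attempt and no reset: what is moved stays moved. The work goes in short steps, Python scripts to look and compute and a tool call to move; the robot and the scene stay as the last step left them, time stands still between calls to the robot, and variables do not carry over. Pictures are saved under pics/ and viewed, about 8 in all and at most 12, crops included, and the job is handed in when it is done.

Besides the shell and the picture viewer there is one more tool, called after ">>>" as name([rows], argument=value, ...), one row to a line, values as JSON. play_rows: Moves the arm, as the interface text tells. Its arguments: {"type":"object","properties":{"series":{"type":"array","items":{"type":"array","items":{"type":"number"}}}},"required":["series"]}

```bash
mkdir -p pics; ls; cat > h.py <<'E'
import numpy as np,cv2
from scipy.spatial.transform import Rotation as R
from bench import read_state,get_image,job_done
def ray(im,u,v):
    d=np.linalg.inv(np.array(im['intrinsics']))@[u,v,1.]
    d=R.from_quat(im['orientation']).as_matrix()@d
    return np.array(im['origin'],float),d/np.linalg.norm(d)
def plane(im,u,v,z):
    o,d=ray(im,u,v); return o+d*(z-o[2])/d[2]
def tri(a,b):
    (o1,d1),(o2,d2)=a,b
    t=np.linalg.lstsq(np.c_[d1,-d2],o2-o1,rcond=None)[0]
    p,q=o1+t[0]*d1,o2+t[1]*d2
    return (p+q)/2,np.linalg.norm(p-q)
def save(im,n): cv2.imwrite('pics/'+n,im['color'][:,:,::-1])
def tool(v): # world vector mm-> tool m
    s=read_state(); return R.from_quat(s['ee_rot']).inv().apply(v)/1000
E
python3 - <<'E'
from h import *
s=read_state(); print(s)
for n in('scene','side','wrist'):
    im=get_image(n); save(im,n+'0.png'); print(n,im['origin'],im['orientation'],im['intrinsics'])
E
```

```text
pics
{'clock': 0.0, 'joints': array([ 1.39360421e+00,  3.85543267e-01,  6.61916985e-03, -5.12821368e-04,
       -1.19399866e+00, -2.58574679e-01]), 'joint_vel': array([-0.0005035 ,  0.00087696, -0.00105954,  0.00048826,  0.00079417,
       -0.00127133]), 'joint_efforts': array([-1.16856478e-03, -3.92291558e+01,  1.88407052e+01,  4.18642312e+00,
       -4.61675270e-03, -5.43088859e-06]), 'position': array([263.56193735, 566.0592236 , 230.22495203]), 'ee_rot': array([ 0.38067363, -0.59585738,  0.59673454, -0.37940672]), 'contact_force': array([-0.23019752, -0.53962962,  0.89478449]), 'wrist_torque': array([ 0.01556889, -0.03009443,  0.00882292]), 'gripper_width': 85.28041762694332}
scene [931.95077776 -87.52915149 857.12609667] [ 0.7605577   0.59846451 -0.15398986 -0.19919675] [[449.51796342   0.         320.87518062]
 [  0.         449.51796342 235.8103108 ]
 [  0.           0.           1.        ]]
side [   1.18059168 -614.43513073  986.04317918] [ 0.88214253 -0.30968984  0.12306331 -0.33282456] [[479.67250918   0.         310.47156683]
 [  0.         479.67250918 237.88661259]
 [  0.           0.           1.        ]]
wrist [332.59434549 534.50025651 372.48793859] [-0.53105165  0.83369549  0.12721712 -0.08216918] [[337.9412857    0.         317.42014926]
 [  0.         337.9412857  240.89964108]
 [  0.           0.           1.        ]]
```

View pics/scene0.png

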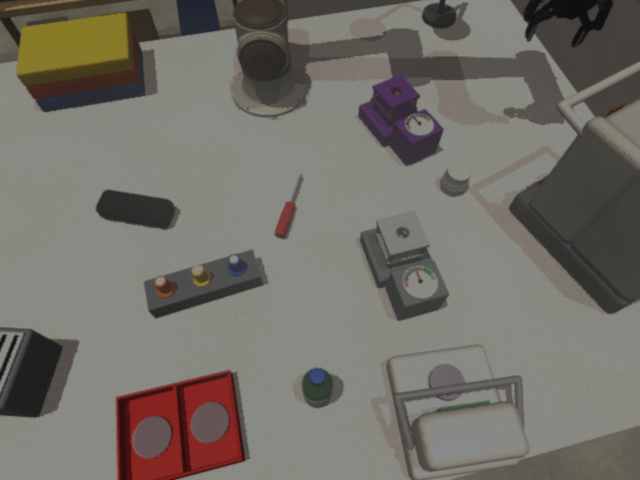

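View pics/side0.png

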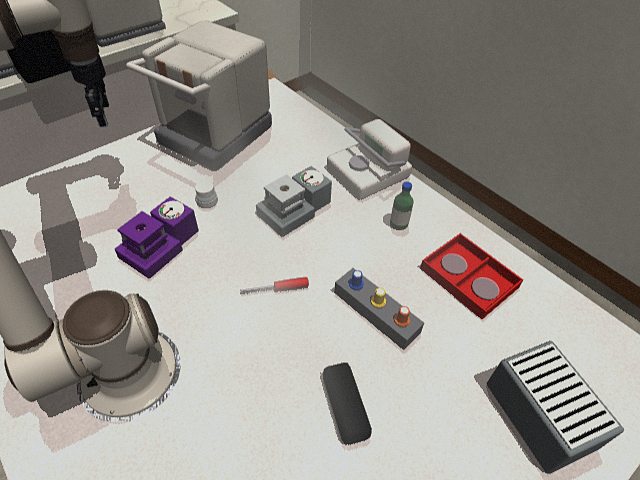

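View pics/wrist0.png

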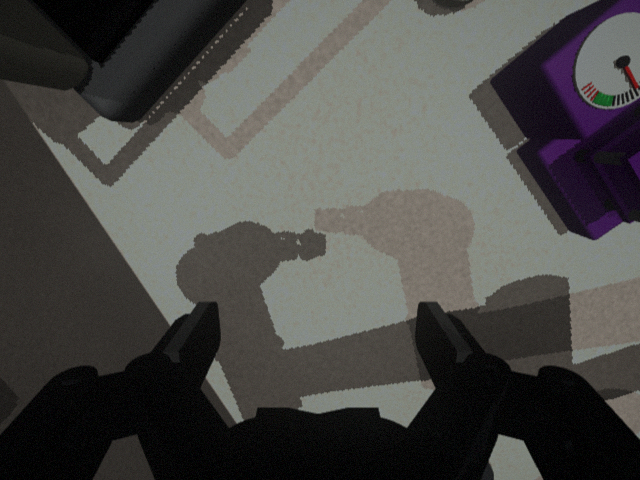

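The scene view shows the rack with orange, yellow and blue from left to right, the blue knob at about (236,263), and the grey stand's hole at (403,232). In the side view blue is at (357,279) and the hole at (285,188). The purple look-alike is near the robot.

```bash
python3 - <<'E'
from h import *
s=read_state(); print(R.from_quat(s['ee_rot']).as_matrix().round(3))
P={}
for n,b,h in(('scene',(236,263),(403,232)),('side',(357,279),(285,188))):
    im=get_image(n); c=im['color'].astype(int)
    def cen(m,p,r):
        w=np.zeros(m.shape,bool); w[p[1]-r:p[1]+r+1,p[0]-r:p[0]+r+1]=1
        v,u=np.nonzero(m&w); print(n,len(u),u.min(),u.max(),v.min(),v.max()); return u.mean(),v.mean()
    bl=cen((c[:,:,2]>c[:,:,0]+35)&(c[:,:,2]>c[:,:,1]+20),b,18)
    g=c.sum(2); print(g[h[1]-7:h[1]+8,h[0]-9:h[0]+10]//3)
    ho=cen(g<300,h,5)
    P[n]=[ray(im,*bl),ray(im,*ho)]
    print(bl,ho,plane(im,*bl,65),plane(im,*ho,108))
for i in(0,1): print(tri(P['scene'][i],P['side'][i]))
E
```

```text
[[-0.422 -0.001  0.906]
 [-0.906 -0.001 -0.422]
 [ 0.002 -1.     0.   ]]
scene 63 228 243 260 274
[[120 120 120 121 120 119 120 117 118 120 122 122 121 122 122 121 121 122
  122]
 [121 121 122 122 118 111 110 109 110 111 113 114 117 120 121 123 122 124
  122]
 [122 121 119 112 107  99  90  87  88  90  97 107 110 116 121 123 122 123
  122]
 [122 121 113 101  87  78  72  69  69  72  79  85  94 105 115 119 121 121
  122]
 [121 118 104  85  71  68  65  67  65  66  68  69  75  89 106 116 120 121
  122]
 [121 114  93  73  66  65  65  65  67  74  77  70  68  74  96 111 119 120
  121]
 [122 112  88  69  67  65  67  65  72  83  85  79  70  68  86 105 116 121
  121]
 [122 112  90  73  66  66  66  65  69  79  86  86  79  72  79 102 115 120
  121]
 [120 115  99  80  69  67  64  65  66  67  74  81  82  73  75  96 114 120
  121]
 [122 119 110  87  69  68  69  68  68  65  65  68  71  71  81 102 117 121
  121]
 [122 121 116  98  78  85  91  94  91  75  66  65  65  73  91 112 119 121
  121]
 [122 121 121 114  99  98 103 103  91  74  66  67  72  89 106 117 120 121
  121]
 [122 122 122 120 114 111 107 
[... 1377 characters left out ...]
4 188 194 199 197 193 191 194 186 182 189 188 189 185
  186]
 [188 188 189 188 184 185 184 185 192 190 183 190 193 185 187 182 189 185
  191]
 [186 186 190 190 189 188 185 181 186 189 188 188 190 187 189 188 189 191
  200]
 [190 189 188 185 192 187 186 183 186 187 188 185 186 190 192 193 194 159
  142]]
side 28 280 288 186 190
(np.float64(356.7641509433962), np.float64(281.54716981132077)) (np.float64(284.25), np.float64(188.03571428571428)) [ 521.37313505 -161.67566059   65.        ] [555.2825638  168.63704172 108.        ]
(array([ 529.74372415, -158.32222328,   52.28035364]), np.float64(6.147649516906556))
(array([555.21501731, 168.93079145, 108.0652571 ]), np.float64(0.5806388865333896))
```

>>> play_rows([
  [0.033, 0, 0.033, 0, 0, 0, 0.0854],
  [0.033, 0, 0.033, 0, 0, 0, 0.0854],
  [0.033, 0, 0.033, 0, 0, 0, 0.0854],
  [0.033, 0, 0.033, 0, 0, 0, 0.0854],
  [0.033, 0, 0.033, 0, 0, 0, 0.0854],
  [0.033, 0, 0.033, 0, 0, 0, 0.0854],
  [0.033, 0, 0.033, 0, 0, 0, 0.0854],
  [0.033, 0, 0.033, 0, 0, 0, 0.0854],
  [0.033, 0, 0.033, 0, 0, 0, 0.0854],
  [0.033, 0, 0.033, 0, 0, 0, 0.0854],
])

```text
clock: 1.25
position: [427.1, 117.0, 229.9]
ee_rot: [0.383, -0.594, 0.595, -0.384]
contact_force: [1.2, 0.7, -0.1]
gripper_width: 85.5
```

```bash
python3 - <<'E'
from h import *
s=read_state(); print(s['clock'],s['position'],s['joints'],s['contact_force'],s['wrist_torque']);M=R.from_quat(s['ee_rot']).as_matrix(); print(M.round(3))
im=get_image('scene'); c=im['color']
a,b=plane(im,163,289,55),plane(im,234.7,268,55)
print(a,b,np.degrees(np.arctan2(*(b-a)[[1,0]])))
save(im,'s1.png')
print(tool(np.array([530,-160,230])-s['position']))
E
```

```text
1.25 [427.12160007 116.96990164 229.87929333] [ 0.63761208  0.06940576 -0.41604071  0.00178232 -1.08382749  0.50818499] [ 1.21351764  0.66670069 -0.14207374] [ 0.11073331 -0.11483887 -0.00044769]
[[-0.412  0.002  0.911]
 [-0.911 -0.    -0.412]
 [-0.001 -1.     0.002]]
[ 540.34759623 -299.81926247   55.        ] [ 528.50545596 -160.09094545   55.        ] 94.84430876533074
[0.20877726 0.0007212  0.20906421]
```

>>> play_rows([
  [0.031, 0, 0.037, 0, 0, 0, 0.0854],
  [0.031, 0, 0.037, 0, 0, 0, 0.0854],
  [0.031, 0, 0.037, 0, 0, 0, 0.0854],
  [0.031, 0, 0.037, 0, 0, 0, 0.0854],
  [0.031, 0, 0.037, 0, 0, 0, 0.0854],
  [0, 0, 0, 0, 0.14, 0, 0.0854],
  [0, 0, 0, 0, 0.14, 0, 0.0854],
  [0, 0, 0, 0, 0.14, 0, 0.0854],
  [0, 0, 0, 0, 0.14, 0, 0.0854],
  [0, 0, 0, 0, 0.14, 0, 0.0854],
])

```text
clock: 2.3
position: [533.4, -115.1, 229.5]
ee_rot: [0.142, -0.692, 0.693, -0.143]
contact_force: [0.2, 0.3, -0.6]
gripper_width: 85.6
```

>>> play_rows([
  [0, 0, 0, 0, 0.14, 0, 0.0854],
  [0, 0, 0, 0, 0.14, 0, 0.0854],
  [0, 0, 0, 0, 0.1, 0, 0.0854],
  [0, 0, 0, 0, 0, 0, 0.0854],
])

```text
clock: 2.7
position: [533.0, -115.0, 229.0]
ee_rot: [0.003, -0.707, 0.707, -0.003]
contact_force: [-0.2, -0.0, 0.1]
gripper_width: 85.6
```

```bash
python3 - <<'E'
from h import *
s=read_state(); print(s['clock'],s['position'],s['joints'],s['contact_force']);M=R.from_quat(s['ee_rot']).as_matrix(); print(M.round(3))
im=get_image('wrist'); save(im,'w1.png'); print(im['origin'],R.from_quat(im['orientation']).as_matrix().round(3))
E
```

```text
2.7 [ 533.02878217 -114.97953396  228.96832404] [ 0.08559025  0.25076707 -0.19363047  0.00120998 -1.12587327 -0.07748292] [-0.16971141 -0.00973503  0.07031939]
[[-1.     0.001  0.009]
 [-0.009 -0.001 -1.   ]
 [-0.001 -1.     0.001]]
[ 532.99386297 -191.00337494  371.18397315] [[-1.    -0.008 -0.001]
 [-0.008  0.954  0.299]
 [-0.001  0.299 -0.954]]
```

View pics/w1.png

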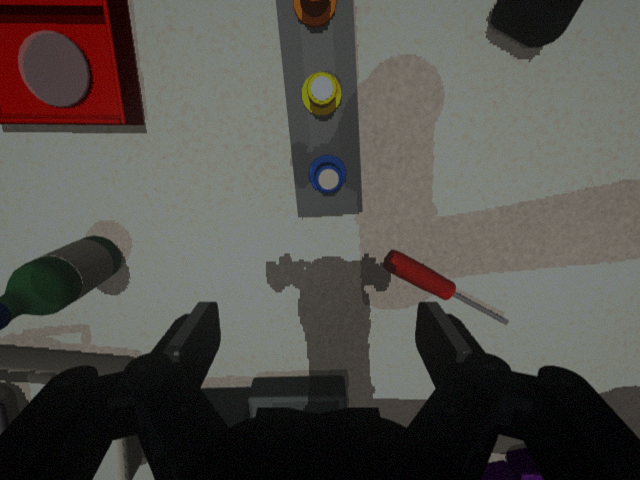

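The wrist view shows the blue knob's pale top at (328,179) in the end hole, yellow at (321,88), and the rack edges clear. The camera is pitched about 17° off vertical.

```bash
cat >> h.py <<'E'
def blue(im,lo=None):
    c=im['color'].astype(int); m=((c[:,:,2]>c[:,:,0]+25)&(c[:,:,2]>c[:,:,1]+15)).astype(np.uint8)
    m[330:]=0
    if lo: m[:,:lo[0]]=0; m[:,lo[1]:]=0
    cs,_=cv2.findContours(m,cv2.RETR_EXTERNAL,cv2.CHAIN_APPROX_NONE)
    k=max(cs,key=cv2.contourArea); hull=cv2.convexHull(k); f=np.zeros_like(m); cv2.fillPoly(f,[hull],1)
    w=((f==1)&(c.min(2)>75)&(c.max(2)-c.min(2)<45)).astype(np.uint8)
    n,l,st,ce=cv2.connectedComponentsWithStats(w); i=1+np.argmax(st[1:,4])
    return cv2.boundingRect(k),cv2.fitEllipse(hull),ce[i],st[i]
E
python3 - <<'E'
from h import *
import json
im=get_image('wrist'); r=blue(im,(270,390)); print(r)
p=plane(im,*r[2],86); print(p)
o,d=ray(im,*r[2]); json.dump([o.tolist(),d.tolist()],open('r1.json','w'))
y=plane(im,321.5,88.5,86); print(y,np.linalg.norm(p-y),np.degrees(np.arctan2(*(y-p)[[1,0]])))
print(tool(p-read_state()['position']))
E
```

```text
((309, 155, 37, 38), ((327.0777587890625, 173.38836669921875), (37.438194274902344, 37.995269775390625), 13.853849411010742), array([328.19277108, 178.81325301]), array([319, 169,  20,  21, 332], dtype=int32))
[ 524.06720315 -156.19492558   86.        ]
[ 530.61887258 -225.47186109   86.        ] 69.58604864516866 -84.59748264663143
[0.00952162 0.14301447 0.04094924]
```

>>> play_rows([
  [0.005, 0.03, 0.02, 0, 0, 0, 0.0854],
  [0.004, 0.03, 0.02, 0, 0, 0, 0.0854],
  [0, 0.02, 0, 0, 0, 0, 0.0854],
  [0, 0, 0, 0, 0, 0, 0.0854],
])

```text
clock: 3.2
position: [526.0, -156.1, 148.3]
ee_rot: [0.005, -0.707, 0.707, -0.009]
contact_force: [-1.6, 0.3, -0.4]
gripper_width: 85.4
```

```bash
python3 - <<'E'
from h import *
import json
im=get_image('wrist'); save(im,'w2.png'); s=read_state(); print(s['position'],s['contact_force'])
r=blue(im,(270,390)); print(r)
p=plane(im,*r[2],86); print(p)
o,d=json.load(open('r1.json')); print(tri((np.array(o),np.array(d)),ray(im,*r[2])))
print(tool(p-s['position']))
E
```

```text
[ 527.06326541 -156.16406162  149.85779814] [ 0.59425066 -0.4800749   1.12558736]
((297, 218, 47, 57), ((320.1036071777344, 245.42633056640625), (47.46080780029297, 56.931678771972656), 179.12399291992188), array([320.13424125, 258.40856031]), array([308, 246,  26,  26, 514], dtype=int32))
[ 524.07117249 -156.28336181   86.        ]
(array([ 524.06188447, -156.15262468,   85.64893051]), np.float64(0.01170605188644))
[ 3.52905176e-03  6.38304518e-02 -6.67613757e-05]
```

View pics/w2.png

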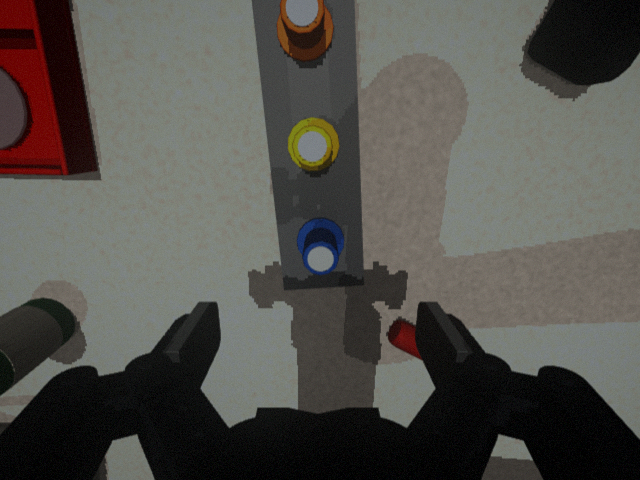

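The pale cap is at (320,258), the two views agree on (524.1, -156.2, 85.6), and the fingers straddle the rack. Going down to grip.

>>> play_rows([
  [0.003, 0.03, 0, 0, 0, 0, 0.0854],
  [0, 0.03, 0, 0, 0, 0, 0.0854],
  [0, 0.025, 0, 0, 0, 0, 0.0854],
  [0, 0.01, 0, 0, 0, 0, 0.0854],
  [0, 0, 0, 0, 0, 0, 0.0854],
])

```text
clock: 3.75
position: [533.3, -156.0, 60.8]
ee_rot: [0.001, -0.705, 0.709, -0.02]
contact_force: [-0.5, 0.3, 0.4]
gripper_width: 85.5
```

```bash
python3 - <<'E'
from h import *
s=read_state(); print(s['position'],s['contact_force'],tool(np.array([524.1,-156.2,54])-s['position']))
print(R.from_quat(s['ee_rot']).as_matrix()[:,1])
E
```

```text
[ 533.31729684 -156.00934115   60.83462847] [-0.49096473  0.2838505   0.38951906] [ 0.00939312  0.00659264 -0.00011638]
[ 0.02608693 -0.0044695  -0.99964969]
```

```bash
cat >> h.py <<'E'
def goto(p):
    s=read_state(); q=R.from_quat(s['ee_rot']); y=q.as_matrix()[:,1]
    w=np.cross(y,[0,0,-1.]) # upright the tool, keep yaw
    print('clk',round(s['clock'],2),'pos',s['position'].round(2),'F',s['contact_force'].round(2),'T',s['wrist_torque'].round(3),'grip',round(s['gripper_width'],2))
    if p is not None: print('shift',(q.inv().apply(np.array(p)-s['position'])/1000).round(4),'turn',q.inv().apply(w).round(4))
E
python3 -c "
from h import *
goto([524.1,-156.2,54])"
```

```text
clk 3.75 pos [ 533.32 -156.01   60.83] F [-0.49  0.28  0.39] T [0.007 0.023 0.024] grip 85.52
shift [ 0.0094  0.0066 -0.0001] turn [-0.0052  0.     -0.0259]
```

>>> play_rows([
  [0.005, 0, 0, -0.004, 0, -0.026, 0.0854],
  [0.004, 0.003, 0, 0, 0, 0, 0.0854],
  [0, 0.003, 0, 0, 0, 0, 0.0854],
  [0, 0, 0, 0, 0, 0, 0.0854],
])

```text
clock: 4.15
position: [528.3, -156.1, 60.0]
ee_rot: [0.008, -0.706, 0.708, -0.015]
contact_force: [-0.8, 0.4, -0.2]
gripper_width: 85.6
```

```bash
python3 -c "
from h import *
goto([524.1,-156.2,54])"
```

```text
clk 4.15 pos [ 528.33 -156.07   59.96] F [-0.81  0.45 -0.22] T [0.06  0.034 0.037] grip 85.59
shift [ 0.0043  0.0059 -0.    ] turn [-0.0027 -0.     -0.0102]
```

>>> play_rows([
  [0.004, 0.003, 0, -0.003, 0, -0.012, 0.0854],
  [0.003, 0.004, 0, 0, 0, -0.004, 0.0854],
  [0.001, 0.002, 0, 0, 0, 0, 0.0854],
])

```text
clock: 4.45
position: [520.6, -156.4, 51.7]
ee_rot: [-0.013, 0.707, -0.707, 0.01]
contact_force: [0.6, 0.7, -0.3]
gripper_width: 85.4
```

```bash
python3 -c "
from h import *
goto([524.1,-156.2,54])"
```

```text
clk 4.45 pos [ 520.61 -156.36   51.67] F [ 0.63  0.74 -0.27] T [-0.015 -0.037  0.039] grip 85.4
shift [-0.0035 -0.0023 -0.    ] turn [ 0.0002 -0.      0.004 ]
```

>>> play_rows([
  [-0.003, -0.003, 0, 0, 0, 0.004, 0.0854],
  [0, 0, 0, 0, 0, 0, 0.0854],
  [0, 0, 0, 0, 0, 0, 0.0854],
])

```text
clock: 4.75
position: [523.4, -156.3, 54.3]
ee_rot: [-0.012, 0.707, -0.707, 0.011]
contact_force: [-0.0, -0.2, -0.3]
gripper_width: 85.4
```

```bash
python3 -c "
from h import *
goto([524.1,-156.2,54])
get_image('side')
goto([524.1,-156.2,54])"
```

```text
clk 4.75 pos [ 523.39 -156.34   54.3 ] F [-0.05 -0.23 -0.29] T [-0.02  -0.022 -0.002] grip 85.4
shift [-0.0007  0.0003 -0.0001] turn [0.0002 0.     0.0009]
clk 4.8 pos [ 523.58 -156.36   54.43] F [-0.24  0.45 -0.05] T [-0.047 -0.012  0.   ] grip 85.27
shift [-0.0005  0.0004 -0.0001] turn [0.0001 0.     0.0005]
```

>>> play_rows([
  [0, 0, 0, 0, 0, 0, 0.04],
  [0, 0, 0, 0, 0, 0, 0.01],
  [0, 0, 0, 0, 0, 0, 0.01],
  [0, 0, 0, 0, 0, 0, 0.01],
  [0, 0, 0, 0, 0, 0, 0.01],
  [0, 0, 0, 0, 0, 0, 0.01],
])

```text
clock: 5.4
position: [524.0, -156.3, 54.8]
ee_rot: [0.012, -0.707, 0.707, -0.012]
contact_force: [0.2, -0.3, -1.4]
gripper_width: 22.3
```

```bash
python3 -c "
from h import *
goto([524.1,-156.2,54])"
```

```text
clk 5.4 pos [ 524.   -156.34   54.8 ] F [ 0.24 -0.32 -1.4 ] T [-0.033 -0.023  0.001] grip 22.26
shift [-0.0001  0.0008 -0.0001] turn [-0.0001 -0.     -0.0004]
```

>>> play_rows([
  [0, -0.02, 0, 0, 0, 0, 0.01],
  [0, -0.03, 0, 0, 0, 0, 0.01],
  [0, -0.03, 0, 0, 0, 0, 0.01],
  [0, -0.03, 0, 0, 0, 0, 0.01],
  [-0.003, -0.03, -0.02, 0, 0, 0, 0.01],
  [-0.004, 0, -0.04, 0, 0, 0, 0.01],
  [-0.004, 0, -0.04, 0, 0, 0, 0.01],
  [-0.004, 0, -0.04, 0, 0, 0, 0.01],
  [-0.004, 0, -0.04, 0, 0, 0, 0.01],
  [-0.004, 0, -0.03, 0, 0, 0, 0.01],
])

```text
clock: 6.4
position: [539.4, 58.1, 198.7]
ee_rot: [-0.009, 0.708, -0.706, 0.007]
contact_force: [1.0, 0.1, -0.8]
gripper_width: 22.2
```

```bash
python3 -c "
from h import *
goto([555,169,195])"
```

```text
clk 6.4 pos [539.4   58.14 198.66] F [ 1.04  0.12 -0.77] T [ 0.012 -0.128  0.045] grip 22.2
shift [-0.0182  0.0039 -0.1104] turn [0.0028 0.     0.0023]
```

>>> play_rows([
  [-0.004, 0, -0.035, 0, 0, 0, 0.01],
  [-0.004, 0, -0.04, 0, 0, 0, 0.01],
  [-0.004, 0, -0.04, 0, 0, 0, 0.01],
  [-0.003, 0, -0.03, 0, 0, 0, 0.01],
  [0, 0, -0.005, 0.002, 0, 0.002, 0.01],
  [0, 0, 0, 0, 0, 0, 0.01],
  [0, 0, 0, 0, 0, 0, 0.01],
])

```text
clock: 7.1
position: [548.2, 217.7, 196.1]
ee_rot: [0.012, -0.707, 0.707, -0.008]
contact_force: [-0.3, 0.2, 0.3]
gripper_width: 22.7
```

```bash
python3 - <<'E'
from h import *
im=get_image('wrist');save(im,'w3.png'); goto([555,169,195]); print(im['origin'])
M=R.from_quat(im['orientation']).as_matrix(); q=M.T@(np.array([555,169,108])-im['origin']); print((np.array(im['intrinsics'])@q/q[2])[:2])
E
```

```text
clk 7.15 pos [548.25 217.31 196.12] F [-0.19 -0.06 -1.76] T [ 0.002 -0.034 -0.006] grip 22.2
shift [-0.0054  0.0011  0.0485] turn [-0.0006 -0.      0.0053]
[550.52254936 141.60752596 338.30227195]
[308.01371923 177.25492457]
```

View pics/w3.png

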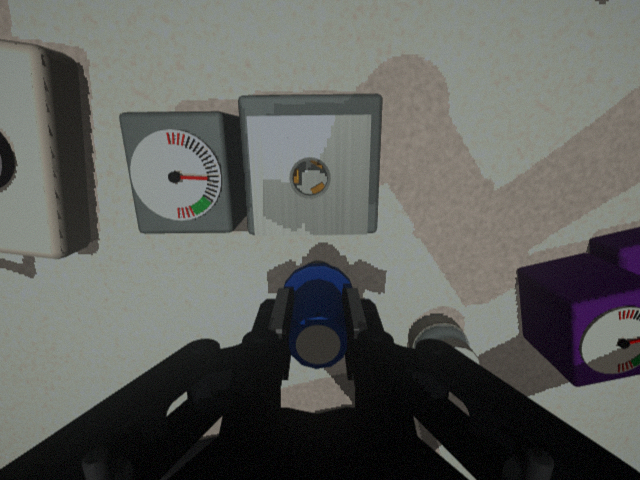

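The wrist view shows the chuck hole with three jaws at about (309,177). The dial is at (175,177) with its needle at zero, and the held adaptor's top is at (321,343).

```bash
python3 - <<'E'
from h import *
im=get_image('wrist'); s=read_state(); g=cv2.cvtColor(im['color'],cv2.COLOR_RGB2GRAY)
# radial edge points
c0=np.array([309.5,177]); gb=cv2.GaussianBlur(g,(3,3),0).astype(float)
pts=[]
for a in np.linspace(0,2*np.pi,72,endpoint=False):
    rr=np.arange(14,26,.5); q=c0+rr[:,None]*[np.cos(a),np.sin(a)]
    v=cv2.remap(gb.astype(np.float32),q[:,0].astype(np.float32).reshape(1,-1),q[:,1].astype(np.float32).reshape(1,-1),1)[0]
    pts.append(q[np.argmax(np.diff(v))])
pts=np.array(pts); e=cv2.fitEllipse(pts.astype(np.float32)); print(e)
p=plane(im,*e[0],108); print(p)
w=np.array([plane(im,*x,108) for x in pts]); 
A=np.c_[2*w[:,:2],np.ones(len(w))]
for _ in range(3):
    x=np.linalg.lstsq(A,(w[:,:2]**2).sum(1),rcond=None)[0]; r=np.sqrt(x[2]+x[0]**2+x[1]**2)
    res=np.abs(np.linalg.norm(w[:,:2]-x[:2],axis=1)-r); k=res<1.0; A,w=A[k],w[k]; print(x[:2],r,k.sum())
c=im['color'].astype(int); m=((c.max(2)-c.min(2)<25)&(c.min(2)>50)).astype(np.uint8); m[:310]=0;m[372:]=0;m[:,:290]=0;m[:,350:]=0
n,l,st,ce=cv2.connectedComponentsWithStats(m); i=1+np.argmax(st[1:,4]); print(st[i],ce[i])
t=plane(im,*ce[i],s['position'][2]+31.2); print('top',t,s['position'],t-s['position'], R.from_quat(s['ee_rot']).as_matrix()[:,1])
E
```

```text
((309.91693115234375, 176.80116271972656), (37.94383239746094, 40.1900749206543), 112.46915435791016)
[553.6835818  168.33895519 108.        ]
[553.66309108 168.55194537] 13.058035218221745 67
[553.6019086  168.46050697] 12.993331248459043 67
[553.6019086  168.46050697] 12.993331248459043 67
[290 355  57  17 441] [316.49886621 366.55102041]
top [547.95477394 227.23402767 227.51191951] [548.39271662 217.12018097 196.31191951] [-0.43794268 10.1138467  31.2       ] [-4.99135398e-03 -5.21354203e-04 -9.99987407e-01]
```

>>> play_rows([
  [-0.003, 0.004, 0.025, 0, 0, 0.003, 0.01],
  [-0.002, 0.004, 0.02, 0, 0, 0.003, 0.01],
  [0, 0.003, 0.003, 0, 0, 0, 0.01],
  [0, 0, 0, 0, 0, 0, 0.01],
  [0, 0, 0, 0, 0, 0, 0.01],
])

```text
clock: 7.7
position: [554.9, 163.8, 186.0]
ee_rot: [-0.007, 0.707, -0.707, 0.008]
contact_force: [0.3, 0.9, -0.5]
gripper_width: 22.4
```

```bash
python3 -c "
from h import *
goto([553.6,168.3,170])"
```

```text
clk 7.7 pos [554.92 163.76 185.97] F [ 0.27  0.92 -0.53] T [0.013 0.019 0.002] grip 22.42
shift [ 0.0013  0.016  -0.0046] turn [ 0.0003  0.     -0.0023]
```

>>> play_rows([
  [0.001, 0.007, -0.003, 0, 0, -0.002, 0.01],
  [0, 0.006, -0.001, 0, 0, 0, 0.01],
  [0, 0, 0, 0, 0, 0, 0.01],
  [0, 0, 0, 0, 0, 0, 0.01],
])

```text
clock: 8.1
position: [553.8, 169.7, 172.0]
ee_rot: [-0.008, 0.707, -0.707, 0.008]
contact_force: [0.7, -0.3, 0.1]
gripper_width: 22.7
```

```bash
python3 -c "
from h import *
goto([553.6,168.3,160])"
```

```text
clk 8.1 pos [553.83 169.73 171.97] F [ 0.73 -0.34  0.06] T [-0.001  0.041 -0.088] grip 22.67
shift [0.0003 0.012  0.0014] turn [ 0.0009  0.     -0.0006]
```

>>> play_rows([
  [0, 0.006, 0.001, 0, 0, 0, 0.01],
  [0, 0.005, 0, 0, 0, 0, 0.01],
  [0, 0.002, 0, 0, 0, 0, 0.01],
  [0, 0, 0, 0, 0, 0, 0.01],
])

```text
clock: 8.5
position: [553.7, 169.2, 157.6]
ee_rot: [-0.008, 0.707, -0.707, 0.009]
contact_force: [-0.9, -0.7, -0.6]
gripper_width: 22.2
```

```bash
python3 -c "
from h import *
goto([553.6,168.3,140])"
```

```text
clk 8.5 pos [553.72 169.19 157.56] F [-0.91 -0.66 -0.56] T [ 0.091 -0.045  0.033] grip 22.22
shift [0.0001 0.0176 0.0009] turn [ 0.0006  0.     -0.0002]
```

>>> play_rows([
  [0, 0.004, 0.001, 0, 0, 0, 0.01],
  [0, 0.004, 0, 0, 0, 0, 0.01],
  [0, 0.004, 0, 0, 0, 0, 0.01],
  [0, 0.002, 0, 0, 0, 0, 0.01],
  [0, 0, 0, 0, 0, 0, 0.01],
])

```text
clock: 9.0
position: [553.9, 167.9, 142.4]
ee_rot: [-0.008, 0.707, -0.707, 0.009]
contact_force: [0.6, 0.1, -0.3]
gripper_width: 22.4
```

```bash
python3 -c "
from h import *
goto([553.6,168.3,130])
im=get_image('wrist');save(im,'w4.png')"
```

```text
clk 9.0 pos [553.86 167.95 142.37] F [ 0.64  0.15 -0.31] T [ 0.024  0.011 -0.033] grip 22.39
shift [ 0.0003  0.0124 -0.0003] turn [ 0.0007 -0.     -0.0004]
```

>>> play_rows([
  [0, 0.002, 0, 0, 0, 0, 0.01],
  [0, 0.002, 0, 0, 0, 0, 0.01],
  [0, 0.002, 0, 0, 0, 0, 0.01],
  [0, 0.002, 0, 0, 0, 0, 0.01],
])

```text
clock: 9.45
position: [554.4, 168.2, 134.6]
ee_rot: [-0.008, 0.708, -0.707, 0.009]
contact_force: [0.4, -0.2, -0.6]
gripper_width: 22.5
```

>>> play_rows([
  [0, 0.0015, 0, 0, 0, 0, 0.01],
  [0, 0.0015, 0, 0, 0, 0, 0.01],
])

```text
clock: 9.65
position: [554.7, 168.5, 131.5]
ee_rot: [-0.007, 0.708, -0.706, 0.01]
contact_force: [0.4, 0.5, -0.3]
gripper_width: 22.3
```

>>> play_rows([
  [0, 0.0015, 0, 0, 0, 0, 0.01],
  [0, 0.0015, 0, 0, 0, 0, 0.01],
])

```text
clock: 9.85
position: [554.9, 168.9, 129.4]
ee_rot: [-0.007, 0.708, -0.706, 0.01]
contact_force: [-1.8, 0.4, 5.6]
gripper_width: 22.5
```

>>> play_rows([
  [0.001, 0.001, 0, 0, 0, 0, 0.01],
  [0, 0.0015, 0, 0, 0, 0, 0.01],
])

```text
clock: 10.05
position: [554.8, 169.1, 128.4]
ee_rot: [-0.007, 0.708, -0.706, 0.011]
contact_force: [-3.4, 0.8, 7.4]
gripper_width: 22.3
```

>>> play_rows([
  [0, 0.0015, 0, 0, 0, 0, 0.01],
  [0, 0.0015, 0, 0, 0, 0, 0.01],
])

```text
clock: 10.25
position: [555.1, 169.1, 127.8]
ee_rot: [-0.006, 0.708, -0.706, 0.012]
contact_force: [-2.7, -0.7, 9.0]
gripper_width: 22.3
```

```bash
python3 -c "
from h import *
goto([553.8,168.5,126])"
```

```text
clk 10.25 pos [555.09 169.13 127.75] F [-2.74 -0.74  9.02] T [0.079 0.871 0.015] grip 22.34
shift [0.0013 0.0017 0.0006] turn [ 0.0026 -0.     -0.008 ]
```

>>> play_rows([
  [0.002, 0.001, 0.001, 0.003, 0, -0.008, 0.01],
  [0.001, 0.0015, 0, 0, 0, -0.003, 0.01],
])

```text
clock: 10.45
position: [554.9, 169.3, 128.0]
ee_rot: [-0.008, 0.708, -0.706, 0.012]
contact_force: [-1.7, -0.9, 6.1]
gripper_width: 22.7
```

```bash
python3 -c "
from h import *
goto([553.8,168.5,126])"
```

```text
clk 10.45 pos [554.86 169.27 128.05] F [-1.68 -0.9   6.13] T [-0.29   0.339 -0.063] grip 22.67
shift [0.0011 0.002  0.0007] turn [ 0.0023  0.     -0.0049]
```

>>> play_rows([
  [0.002, 0.002, 0.001, 0.003, 0, -0.007, 0.01],
  [0.001, 0.0025, 0.0005, 0.001, 0, -0.003, 0.01],
])

```text
clock: 10.65
position: [555.0, 169.1, 127.2]
ee_rot: [-0.009, 0.707, -0.707, 0.012]
contact_force: [-2.6, 1.3, 11.7]
gripper_width: 22.5
```

```bash
python3 -c "
from h import *
goto([553.8,168.5,126])"
```

```text
clk 10.65 pos [555.02 169.09 127.19] F [-2.63  1.34 11.7 ] T [ 0.288  1.015 -0.063] grip 22.45
shift [0.0012 0.0012 0.0006] turn [ 0.0011  0.     -0.0035]
```

>>> play_rows([
  [0.002, 0.003, 0.0005, 0, 0, -0.004, 0.01],
  [0.001, 0.0032, 0.0005, 0, 0, -0.002, 0.01],
])

```text
clock: 10.85
position: [555.7, 169.4, 126.2]
ee_rot: [-0.009, 0.708, -0.706, 0.014]
contact_force: [-1.3, 0.1, 10.2]
gripper_width: 22.2
```

```bash
python3 -c "
from h import *
goto([554.3,168.6,126])"
```

```text
clk 10.85 pos [555.75 169.35 126.23] F [-1.27  0.14 10.16] T [0.101 0.425 0.024] grip 22.18
shift [0.0015 0.0002 0.0007] turn [ 0.0037 -0.     -0.0079]
```

>>> play_rows([
  [0.003, 0.003, 0.001, 0.003, 0, -0.01, 0.01],
  [0.002, 0.0032, 0.0005, 0.001, 0, -0.005, 0.01],
])

```text
clock: 11.05
position: [556.1, 169.5, 125.3]
ee_rot: [-0.01, 0.708, -0.706, 0.015]
contact_force: [-1.1, 0.1, 12.1]
gripper_width: 22.6
```

```bash
python3 -c "
from h import *
goto([554.3,168.6,123])"
```

```text
clk 11.05 pos [556.12 169.51 125.34] F [-1.15  0.1  12.1 ] T [-0.126  0.467 -0.015] grip 22.65
shift [0.0019 0.0023 0.0008] turn [ 0.0035  0.     -0.0072]
```

```bash
python3 - <<'E'
from h import *
a=get_image('wrist')['color'][100:400,200:460]; b=get_image('side')['color'][130:250,230:350]
a=cv2.resize(a,None,fx=1.5,fy=1.5); b=cv2.resize(b,(400,400),interpolation=2)
o=np.zeros((450,800,3),np.uint8); o[:,:390]=a; o[:400,400:]=b
cv2.imwrite('pics/c1.png',o[:,:,::-1])
E
```

```text
(no output)
```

View pics/c1.png

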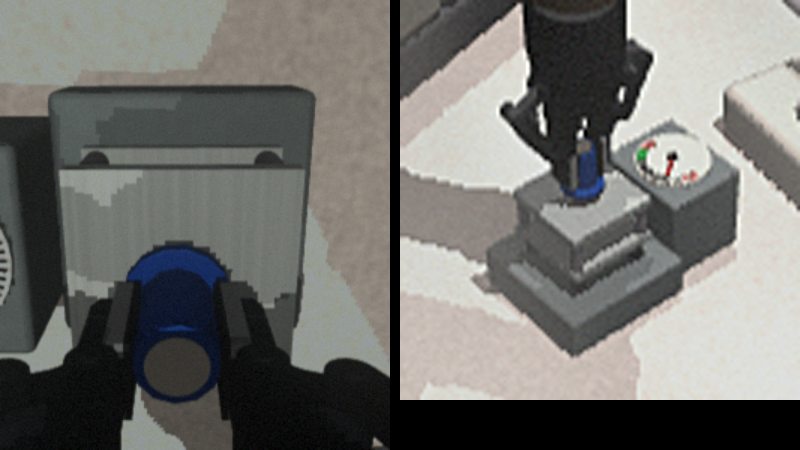

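The view shows the adaptor upright and entering the chuck, flange still above the face, with the needle slightly to the push side. I continue with a stronger -x trim.

>>> play_rows([
  [0.005, 0.003, 0.001, 0.004, 0, -0.012, 0.01],
  [0.004, 0.0035, 0.001, 0.001, 0, -0.008, 0.01],
])

```text
clock: 11.35
position: [553.9, 169.1, 124.4]
ee_rot: [-0.012, 0.708, -0.706, 0.015]
contact_force: [1.4, -0.3, 7.6]
gripper_width: 22.7
```

```bash
python3 -c "
from h import *
goto([554.3,168.6,123])"
```

```text
clk 11.35 pos [553.92 169.13 124.35] F [ 1.43 -0.31  7.56] T [ 0.05  -0.316 -0.01 ] grip 22.73
shift [-0.0003  0.0014  0.0005] turn [ 0.003  -0.     -0.0045]
```

Centred now; keep pushing.

>>> play_rows([
  [0.001, 0.003, 0.001, 0.003, 0, -0.006, 0.01],
  [0.001, 0.0035, 0.0005, 0.001, 0, -0.003, 0.01],
])

```text
clock: 11.55
position: [554.3, 168.6, 122.6]
ee_rot: [-0.013, 0.707, -0.707, 0.015]
contact_force: [-1.8, -0.2, 12.3]
gripper_width: 22.8
```

```bash
python3 -c "
from h import *
goto([554.3,168.6,120])"
```

```text
clk 11.55 pos [554.35 168.61 122.61] F [-1.81 -0.16 12.32] T [-0.083  0.339  0.043] grip 22.8
shift [0.0001 0.0026 0.    ] turn [ 0.001  -0.     -0.0026]
```

>>> play_rows([
  [0.002, 0.003, 0.0005, 0.001, 0, -0.004, 0.01],
  [0.002, 0.0035, 0.0005, 0.001, 0, -0.004, 0.01],
])

```text
clock: 11.75
position: [552.3, 168.7, 117.2]
ee_rot: [-0.014, 0.708, -0.706, 0.015]
contact_force: [3.1, 2.9, 5.5]
gripper_width: 22.3
```

```bash
python3 -c "
from h import *
goto([554.3,168.6,120])"
```

```text
clk 11.75 pos [552.35 168.73 117.24] F [3.06 2.87 5.51] T [ 0.723 -0.882  0.048] grip 22.34
shift [-0.0019 -0.0028  0.0002] turn [ 0.0024  0.     -0.0007]
```

Snapped through. Recentring and pressing gently home.

>>> play_rows([
  [-0.002, 0.001, 0, 0.002, 0, 0, 0.01],
  [0, 0.002, 0, 0, 0, 0, 0.01],
  [0, 0.001, 0, 0, 0, 0, 0.01],
])

```text
clock: 12.05
position: [553.3, 168.9, 116.4]
ee_rot: [0.015, -0.706, 0.707, -0.014]
contact_force: [-2.9, 0.8, 10.8]
gripper_width: 22.7
```

```bash
python3 -c "
from h import *
goto([554.3,168.6,117])"
```

```text
clk 12.05 pos [553.27 168.94 116.41] F [-2.92  0.84 10.84] T [ 0.15  0.94 -0.08] grip 22.65
shift [-0.001  -0.0006  0.0004] turn [-0.0014  0.      0.0013]
```

>>> play_rows([
  [-0.001, -0.001, 0, 0, 0, 0, 0.01],
  [0, -0.0005, 0, 0, 0, 0, 0.01],
  [0, 0, 0, 0, 0, 0, 0.01],
])

```text
clock: 12.35
position: [553.5, 169.0, 117.5]
ee_rot: [0.016, -0.706, 0.708, -0.014]
contact_force: [0.6, 0.3, 3.5]
gripper_width: 22.3
```

```bash
python3 - <<'E'
from h import *
goto([554.3,168.6,117.8])
a=get_image('wrist')['color'][100:400,200:460]; b=get_image('side')['color'][130:250,230:350]
a=cv2.resize(a,None,fx=1.5,fy=1.5); b=cv2.resize(b,(400,400),interpolation=2)
o=np.zeros((450,800,3),np.uint8); o[:,:390]=a; o[:400,400:]=b
cv2.imwrite('pics/c2.png',o[:,:,::-1])
E
```

```text
clk 12.35 pos [553.48 169.01 117.48] F [0.64 0.34 3.53] T [ 0.344 -0.025  0.014] grip 22.32
shift [-0.0008 -0.0003  0.0004] turn [-0.0016  0.      0.0029]
```

View pics/c2.png

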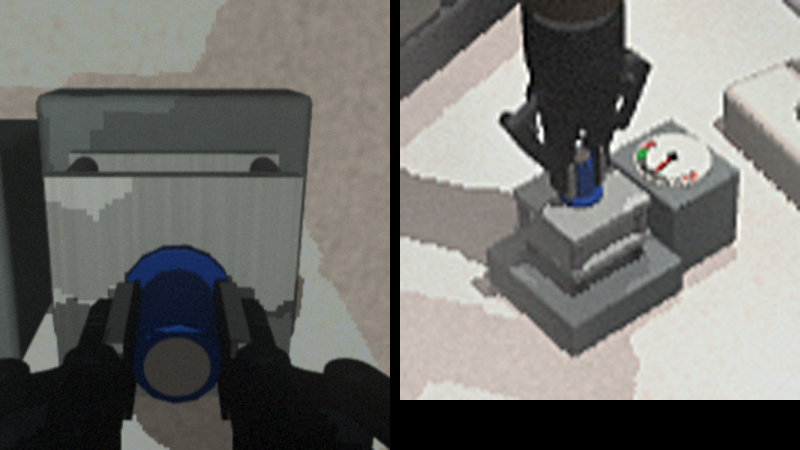

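The flange is on the chuck face, and height and force agree with the spring rate. Now pulling up slowly.

>>> play_rows([
  [-0.0005, -0.0008, 0, 0, 0, 0.002, 0.01],
  [0, -0.0008, 0, 0, 0, 0, 0.01],
  [0, -0.0008, 0, 0, 0, 0, 0.01],
])

```text
clock: 12.75
position: [553.3, 168.9, 118.3]
ee_rot: [0.016, -0.706, 0.708, -0.013]
contact_force: [0.2, 1.2, -1.2]
gripper_width: 22.2
```

>>> play_rows([
  [0, -0.0008, 0, 0, 0, 0, 0.01],
  [0, -0.0008, 0, 0, 0, 0, 0.01],
])

```text
clock: 12.95
position: [553.0, 169.0, 118.9]
ee_rot: [0.016, -0.706, 0.708, -0.013]
contact_force: [2.1, 1.5, -2.9]
gripper_width: 22.3
```

>>> play_rows([
  [0, -0.0008, 0, 0, 0, 0, 0.01],
  [0, -0.0008, 0, 0, 0, 0, 0.01],
])

```text
clock: 13.15
position: [552.9, 169.0, 119.5]
ee_rot: [0.016, -0.706, 0.708, -0.013]
contact_force: [1.9, 1.0, -4.2]
gripper_width: 22.2
```

>>> play_rows([
  [-0.001, -0.0012, 0, 0, 0, 0, 0.01],
  [0, -0.0012, 0, 0, 0, 0, 0.01],
])

```text
clock: 13.35
position: [552.9, 168.9, 120.3]
ee_rot: [0.017, -0.706, 0.708, -0.011]
contact_force: [3.9, 2.2, -8.9]
gripper_width: 22.4
```

>>> play_rows([
  [-0.001, -0.0014, 0, 0, 0, 0, 0.01],
  [0, -0.0014, 0, 0, 0, 0, 0.01],
])

```text
clock: 13.55
position: [552.9, 168.8, 121.0]
ee_rot: [0.017, -0.706, 0.708, -0.01]
contact_force: [4.8, 2.4, -11.7]
gripper_width: 22.6
```

```bash
python3 -c "
from h import *
goto([554.3,168.6,121])"
```

```text
clk 13.55 pos [552.93 168.81 121.  ] F [  4.84   2.38 -11.7 ] T [ 0.674 -1.526  0.017] grip 22.6
shift [-0.0014 -0.      0.0003] turn [-0.0023 -0.      0.011 ]
```

>>> play_rows([
  [-0.003, -0.0014, 0, -0.002, 0, 0.008, 0.01],
  [-0.002, -0.0015, 0, 0, 0, 0.004, 0.01],
])

```text
clock: 13.75
position: [554.7, 168.2, 121.6]
ee_rot: [0.016, -0.706, 0.708, -0.011]
contact_force: [-0.9, 3.3, -11.7]
gripper_width: 22.4
```

```bash
python3 -c "
from h import *
goto([554.3,168.6,121.4])"
```

```text
clk 13.75 pos [554.67 168.18 121.61] F [ -0.89   3.32 -11.68] T [1.208 0.236 0.015] grip 22.36
shift [ 0.0004  0.0002 -0.0004] turn [-0.0024 -0.      0.0073]
```

>>> play_rows([
  [0, -0.0016, -0.0003, -0.002, 0, 0.005, 0.01],
  [0, -0.0018, -0.0003, 0, 0, 0.003, 0.01],
])

```text
clock: 13.95
position: [553.6, 167.7, 123.6]
ee_rot: [0.014, -0.706, 0.708, -0.012]
contact_force: [2.7, -0.4, -13.5]
gripper_width: 22.2
```

```bash
python3 - <<'E'
from h import *
goto([554.3,168.6,121.8])
a=get_image('scene');save(a,'sc2.png'); goto(None)
b=get_image('side')['color'][130:230,250:350]; o=np.hstack([cv2.resize(a['color'][230:330,370:470],(400,400),interpolation=2),cv2.resize(b,(400,400),interpolation=2)])
cv2.imwrite('pics/c3.png',o[:,:,::-1]); goto(None)
E
```

```text
clk 13.95 pos [553.57 167.67 123.62] F [  2.65  -0.4  -13.5 ] T [-0.208 -0.683  0.025] grip 22.16
shift [-0.0008  0.0018 -0.0009] turn [-0.0026 -0.      0.0023]
clk 14.0 pos [553.59 167.51 123.61] F [  2.61  -1.6  -14.73] T [-0.437 -0.83  -0.005] grip 22.26
clk 14.05 pos [553.59 167.37 123.4 ] F [  3.01  -1.84 -14.96] T [-0.659 -0.912  0.039] grip 22.39
```

View pics/c3.png

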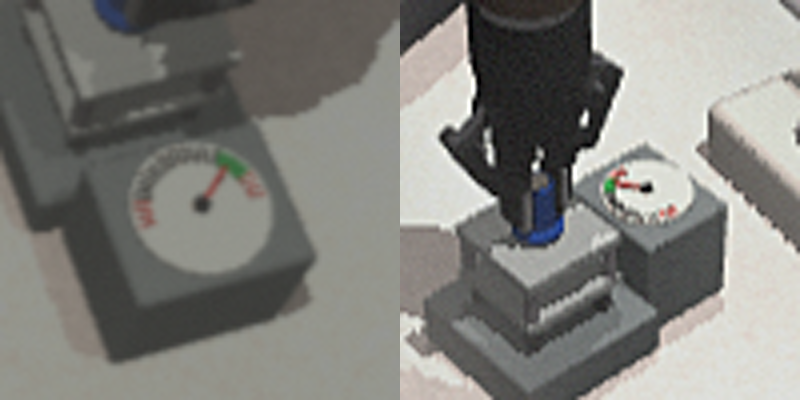

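The needle stands in the green band at about 14 N in both views. Holding the last target and logging the force.

```bash
python3 - <<'E'
from h import *
for i in range(24):
    get_image('scene')
    if i%3==2: goto([554.3,168.6,121])
E
```

```text
clk 14.2 pos [553.71 167.16 123.25] F [  2.42  -3.01 -15.48] T [-1.198 -1.121  0.081] grip 22.6
shift [-0.0006  0.0022 -0.0014] turn [-0.0031  0.      0.0026]
clk 14.35 pos [553.65 167.2  123.09] F [  4.52  -4.58 -15.31] T [-1.172e+00 -1.140e+00 -1.000e-03] grip 22.2
shift [-0.0007  0.0021 -0.0014] turn [-0.003   0.      0.0029]
clk 14.5 pos [553.65 167.25 123.  ] F [  4.01  -4.52 -16.52] T [-1.158 -1.169  0.029] grip 22.43
shift [-0.0007  0.002  -0.0013] turn [-0.003  0.     0.003]
clk 14.65 pos [553.62 167.26 123.  ] F [  3.03  -3.64 -16.4 ] T [-1.171 -1.162  0.055] grip 22.26
shift [-0.0007  0.002  -0.0013] turn [-0.0029  0.      0.003 ]
clk 14.8 pos [553.64 167.3  122.99] F [  3.47  -3.36 -17.07] T [-1.039 -1.046 -0.003] grip 22.17
shift [-0.0007  0.002  -0.0013] turn [-0.0028  0.      0.003 ]
clk 14.95 pos [553.57 167.55 123.17] F [  3.37  -3.96 -17.66] T [-1.287 -1.027  0.054] grip 22.39
shift [-0.0008  0.0022 -0.001 ] turn [-0.0025 -0.      0.0029]
clk 15.1 pos [553.54 167.62 123.21] F [  2.8   -4.18 -17.12] T [-1.324 -1.05   0.005] grip 22.3
shift [-0.0008  0.0022 -0.001 ] turn [-0.0024 -0.      0.0029]
clk 15.25 pos [553.52 167.63 123.21] F [  2.95  -3.87 -16.62] T [-1.291 -1.023  0.025] grip 22.24
shift [-0.0008  0.0022 -0.0009] turn [-0.0024 -0.      0.0029]
```

>>> play_rows([
  [-0.001, -0.0008, -0.001, 0, 0, 0.002, 0.01],
])

```text
clock: 15.35
position: [553.6, 167.7, 123.2]
ee_rot: [0.014, -0.706, 0.708, -0.011]
contact_force: [1.9, -4.5, -17.6]
gripper_width: 22.2
```

```bash
python3 - <<'E'
from h import *
for i in range(15):
    im=get_image('scene')
    if i%3==2: goto([554.3,168.6,118])
c=im['color'].astype(int)[266:300,400:442]; v,u=np.nonzero((c[:,:,0]>c[:,:,1]+45)); print(list(zip(u+400,v+266)))
P=[plane(im,a,b,86)[:2].round(1).tolist() for a,b in((420.5,281),)]; print(P)
E
```

```text
clk 15.5 pos [553.61 167.76 123.23] F [  2.32  -4.15 -17.53] T [-1.422 -0.887  0.009] grip 22.38
shift [-0.0007  0.0052 -0.0008] turn [-0.0041  0.      0.0035]
clk 15.65 pos [553.6  167.77 123.21] F [  2.93  -4.25 -17.42] T [-1.475 -0.841 -0.027] grip 22.17
shift [-0.0007  0.0052 -0.0008] turn [-0.0041 -0.      0.0035]
clk 15.8 pos [553.6  167.76 123.23] F [  1.85  -4.38 -17.83] T [-1.488 -0.907  0.036] grip 22.31
shift [-0.0007  0.0052 -0.0008] turn [-0.0041 -0.      0.0035]
clk 15.95 pos [553.6  167.77 123.24] F [  1.84  -4.99 -17.18] T [-1.46  -0.885 -0.035] grip 22.16
shift [-0.0008  0.0052 -0.0008] turn [-0.004   0.      0.0035]
clk 16.1 pos [553.62 167.8  123.23] F [  3.57  -5.41 -17.51] T [-1.41  -0.892 -0.017] grip 22.8
shift [-0.0007  0.0052 -0.0008] turn [-0.004   0.      0.0035]
[(np.int64(425), np.int64(276)), (np.int64(424), np.int64(277))]
[[651.6, 174.9]]
```

The pull held for about 2 s at 14–17 N net. Easing off.

>>> play_rows([
  [-0.0005, 0.0006, -0.0005, 0, 0, 0, 0.01],
  [0, 0.001, 0, 0, 0, 0, 0.01],
  [0, 0.001, 0, -0.002, 0, 0.002, 0.01],
  [0, 0.001, 0, 0, 0, 0, 0.01],
])

```text
clock: 16.5
position: [554.2, 168.7, 121.6]
ee_rot: [0.013, -0.707, 0.707, -0.013]
contact_force: [0.3, -1.3, -11.0]
gripper_width: 22.4
```

```bash
python3 -c "
from h import *
goto([554.3,168.6,118])"
```

```text
clk 16.5 pos [554.23 168.69 121.57] F [  0.27  -1.26 -11.01] T [-0.437 -0.115  0.036] grip 22.41
shift [-0.0001  0.0036  0.0001] turn [-0.0013 -0.      0.0002]
```

>>> play_rows([
  [0, 0.001, 0, 0, 0, 0, 0.01],
  [0, 0.001, 0, 0, 0, 0, 0.01],
  [0, 0.001, 0, 0, 0, 0, 0.01],
  [0, 0.0008, 0, 0, 0, 0, 0.01],
])

```text
clock: 16.9
position: [554.5, 170.0, 120.2]
ee_rot: [-0.013, 0.707, -0.707, 0.014]
contact_force: [-2.4, -1.7, -6.0]
gripper_width: 22.4
```

```bash
python3 -c "
from h import *
goto([554.3,168.6,118])"
```

```text
clk 16.9 pos [554.49 169.96 120.22] F [-2.42 -1.74 -5.96] T [-0.408  0.578  0.021] grip 22.41
shift [0.0002 0.0022 0.0014] turn [ 0.0004 -0.     -0.0022]
```

>>> play_rows([
  [0.0005, 0.001, 0.001, 0, 0, 0, 0.01],
  [0, 0.001, 0, 0, 0, -0.002, 0.01],
  [0, 0.001, 0, 0, 0, 0, 0.01],
  [0, 0.0008, 0, 0, 0, 0, 0.01],
])

```text
clock: 17.3
position: [555.3, 170.1, 119.2]
ee_rot: [-0.012, 0.708, -0.706, 0.016]
contact_force: [-3.4, -2.3, -2.5]
gripper_width: 22.6
```

```bash
python3 -c "
from h import *
goto([554.3,168.6,118])"
```

```text
clk 17.3 pos [555.29 170.06 119.15] F [-3.37 -2.29 -2.51] T [-0.32   0.967 -0.006] grip 22.64
shift [0.0011 0.0011 0.0014] turn [ 0.0022 -0.     -0.0044]
```

>>> play_rows([
  [0.002, 0.001, 0.002, 0.001, 0, -0.004, 0.01],
  [0.001, 0.001, 0.001, 0, 0, -0.002, 0.01],
  [0, 0.001, 0, 0, 0, 0, 0.01],
  [0, 0.0006, 0, 0, 0, 0, 0.01],
])

```text
clock: 17.7
position: [555.4, 168.5, 118.3]
ee_rot: [-0.012, 0.709, -0.705, 0.017]
contact_force: [-2.1, -0.3, 0.4]
gripper_width: 22.8
```

```bash
python3 -c "
from h import *
goto([554.3,168.6,117.8])"
```

```text
clk 17.7 pos [555.4  168.46 118.29] F [-2.09 -0.33  0.43] T [-0.107  0.854  0.023] grip 22.77
shift [ 0.0011  0.0005 -0.0002] turn [ 0.0047 -0.     -0.0066]
```

>>> play_rows([
  [0.002, 0.001, 0, 0.003, 0, -0.006, 0.01],
  [0.001, 0.0008, 0, 0.001, 0, -0.002, 0.01],
  [0, 0, 0, 0, 0, 0, 0.01],
])

```text
clock: 18.0
position: [554.8, 169.2, 118.0]
ee_rot: [-0.013, 0.708, -0.706, 0.016]
contact_force: [0.1, -0.2, -0.5]
gripper_width: 22.3
```

```bash
python3 -c "
from h import *
goto([554.3,168.6,117.8])"
```

```text
clk 18.0 pos [554.76 169.19 118.03] F [ 0.1  -0.19 -0.53] T [-0.022  0.014  0.041] grip 22.32
shift [0.0005 0.0002 0.0006] turn [ 0.0021  0.     -0.0044]
```

>>> play_rows([
  [0, 0, 0, 0, 0, 0, 0.04],
  [0, 0, 0, 0, 0, 0, 0.06],
  [0, 0, 0, 0, 0, 0, 0.06],
  [0, 0, 0, 0, 0, 0, 0.06],
  [0, 0, 0, 0, 0, 0, 0.06],
])

```text
clock: 18.5
position: [556.0, 169.9, 118.7]
ee_rot: [-0.012, 0.708, -0.706, 0.018]
contact_force: [0.2, -0.6, -0.4]
gripper_width: 60.0
```

>>> play_rows([
  [0, -0.01, 0, 0, 0, 0, 0.06],
  [0, -0.02, 0, 0, 0, 0, 0.06],
  [0, -0.03, 0, 0, 0, 0, 0.06],
  [0, -0.03, 0, 0, 0, 0, 0.06],
  [0, 0, -0.03, 0, 0, 0, 0.06],
  [0, 0, -0.03, 0, 0, 0, 0.06],
  [0, 0, 0, 0, 0, 0, 0.06],
  [0, 0, 0, 0, 0, 0, 0.06],
  [0, 0, 0, 0, 0, 0, 0.06],
])

```text
clock: 19.4
position: [553.5, 230.5, 218.9]
ee_rot: [-0.01, 0.709, -0.705, 0.019]
contact_force: [0.7, -0.5, 0.1]
gripper_width: 60.3
```

```bash
python3 - <<'E'
from h import *
goto(None)
im=get_image('wrist'); save(im,'w5.png')
r=blue(im,(230,420)); print(r); print('cap@185',plane(im,*r[2],185))
P=np.array(im['origin']),
b=get_image('scene'); c=b['color'][180:330,350:470]; c=cv2.resize(c,(384,480),interpolation=2)
o=np.hstack([cv2.resize(im['color'][60:300,100:460],(400,267)),np.zeros((267,4,3),np.uint8)])
o=np.vstack([o,np.zeros((213,404,3),np.uint8)]); cv2.imwrite('pics/c4.png',np.hstack([o,c])[:,:,::-1])
E
```

```text
clk 19.4 pos [553.55 230.53 218.9 ] F [ 0.66 -0.53  0.12] T [-0.032  0.036  0.023] grip 60.35
((297, 130, 49, 50), ((320.7612609863281, 154.62600708007812), (49.387840270996094, 50.03254318237305), 45.90337371826172), array([321.0047619 , 159.80634921]), array([308, 146,  27,  29, 630], dtype=int32))
cap@185 [554.26692741 166.67133167 185.        ]
```

View pics/c4.png

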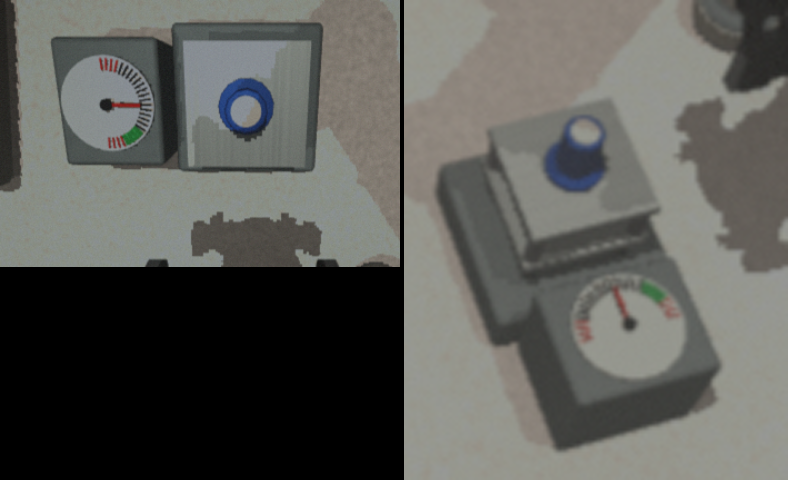

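The adaptor is seated upright on the chuck, released, and the needle is back at zero. One numeric check of height and centring: the knob top should be at 149 mm.

```bash
python3 - <<'E'
from h import *
im=get_image('wrist'); r=blue(im,(230,420)); print(plane(im,*r[2],149), 'flange',plane(im,*r[1][0],113))
def cap(n,box):
    b=get_image(n); x0,x1,y0,y1=box; c=b['color'].astype(int)
    m=np.zeros(c.shape[:2],np.uint8); m[y0:y1,x0:x1]=(c[:,:,2]>c[:,:,0]+15)[y0:y1,x0:x1]
    hull=cv2.convexHull(cv2.findNonZero(m)); f=np.zeros_like(m); cv2.fillPoly(f,[hull],1)
    w=((f==1)&(m==0)&(c.min(2)>70)).astype(np.uint8); n_,l,st,ce=cv2.connectedComponentsWithStats(w); i=1+np.argmax(st[1:,4]); print(n,st[i],ce[i]); return ray(b,*ce[i])
a=cap('scene',(390,420,210,250)); print(tri(a,ray(im,*r[2]))); b=cap('side',(265,305,150,200)); print(tri(a,b))
goto(None)
E
```

```text
[554.2492057  169.32414086 149.        ] flange [554.50286439 168.53212211 113.        ]
scene [402 217  10   8  61] [406.26229508 220.57377049]
(array([554.19942285, 169.24026251, 148.87849944]), np.float64(0.21070714338839866))
side [281 173  21  16 137] [292.1459854  178.35766423]
(array([563.76197082, 156.84960834, 154.74555973]), np.float64(20.915942763008566))
clk 19.65 pos [553.58 230.17 218.41] F [ 0.32 -0.36  0.15] T [ 0.025  0.052 -0.028] grip 60.04
```

The wrist and scene views put the knob top at (554.2, 169.2, 148.9). That is fully home at 149 mm and within about 1 mm of the hole centre. The side-view blob was a wrong segmentation (21 mm ray miss), so I discard it. Handing in.

```bash
python3 -c "
from h import *
print(job_done())"
```

```text
the job is handed in; nothing more can be done
None
```

The blue adaptor is fully home and released in the grey stand's chuck, and I handed the job in at about 20 s; `job_done()` reports no verdict.

- **Press-in:** It snapped in with at most about 12 N of push showing in my readings, well under the 25 N limit.
- **Pull:** The force rose slowly over about a second. I then held it for about 2 s at 14–17 N after taking off the adaptor's own weight. The needle was seen in the green in both views early in the hold. The later part rests on the wrist force alone, which crept to about 17 N, above the 15 N aimed for but under 18 N.
- **Release:** I eased the pull back to zero and let go, and the arm moved clear.

**Last checks:**
- **Height:** The wrist and scene views put the knob top at 148.9 mm, against 149 mm expected when fully home.
- **Centring:** It sits about 1 mm from the hole centre.
- **Upright and needle:** By eye it looks upright, and the needle is back at zero.

**Disagreements and gaps:**
- **Side view:** The final side-view measurement of the knob top missed by 21 mm. I put this down to picking the wrong patch of the image, so I discarded it.
- **Hole centre:** Two earlier measurements differed by about 1.6 mm, which still leaves the adaptor inside the 3 mm allowance.
- **Other objects:** I did not measure the spares and other bench items again at the end. I felt no contact with any of them.

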